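# Reference check on the bench reflectance reader

### The arm

A 7-joint arm with a two-finger parallel gripper is mounted at the origin on a cart in front of the work surface, level with it; the furniture and walls round the work are solid. World frame = base frame: x ahead of the robot, y to its left, z up, the work surface at z = 0. Lengths are in m, angles in rad, forces in N, time in s.
With the tool pointing down it reaches from about 0.4 to 0.875 m from the base axis. Payload 19.3 kg.
Tool frame: the origin (TCP) lies between the finger pads; the fingertips stand 17 mm ahead of it and the grasp point (between the pads) lies 2 mm behind it; x points along the fingers, y is the direction in which the jaws open and shut, and the axes are right-handed (so a half turn about x gives the same grasp; the last joint's range is limited). The gripper opens to 85 mm and grips with 20 to 120 N. Pads are 22 mm wide; open, the fingers measure 114 mm over their backs; the gripper's body (76 mm by 85 mm) begins 54 mm behind the grasp point. The pads swing forward as they close: fully open they stand 13 mm farther back than shut.
Start: joints at [-1.201, 0.521, -0.036, 1.599, 0.021, 1.021, -0.113], TCP at [0.266, 0.566, 0.248] pointing down, gripper open.
Joint ranges: [-2.91, 2.91], [-0.3, 2.13], [-1.5, 1.42], [0.17, 2.43], [-1.26, 4.41], [0.16, 1.93], [-2.52, 2.52]. Speed limits (rad/s): [1.89, 1.89, 2.39, 2.39, 3.01, 3.01, 3.01].

### API

Orientations are given as [roll, pitch, yaw] about the fixed x, y, z axes, in that order (R = Rz(yaw) Ry(pitch) Rx(roll)).
In Python, from workcell import bot gives the robot as it stands.
- The arm moves only by the shell command python3 -m creep 'ROWS' [FORCE]. ROWS is JSON, a list of rows, each an object of numbers: "wx", "wy", "wz": the turn, a rotation vector about the tool's x, y, z in degrees; "tx", "ty", "tz": the shift along the tool's x, y, z in m; "claw": the closure, from 0 (fully open) to 1 (shut). A call has 1 to 8 rows; each row is the pose to reach, as a shift and turn from the pose measured when the call began, along the tool's axes at that moment; what a row does not reach only later rows make up. A row lasts 1/10 s, in which the tool goes at most 50 mm and 8.59 degrees, less where a joint would pass 70% of its speed; a pose out of reach is approached as far as the arm can. A call with a gripper value outside its range is refused whole. The fingers move at their own pace and stop on an object; FORCE is the grip in N (left out, the last holds). Time passes only in rows, so rows that repeat a pose let the fingers close. It gives the time, the measured TCP pose, the force and the opening at its end, in the units of the state.
- bot.observe(): the state, without advancing time (a new reading comes with each control period).
- bot.grab_frame(name): name is "scene" or "top" or "wrist"; returns the picture (400x640x3 uint8, blue, green, red); there is no depth.
- bot.get_calibration(name): a dict with "fx", "fy", "cx", "cy" (pixels), "R" (3x3) and "t" (3): a world point X has camera coordinates R X + t. Camera axes: x right, y down, z forward; pixel columns grow to the right and rows downward; lengths in m; the calibration is good to about 2 mm. A picture is of the moment at which its call begins: read the wrist's pose just before it. get_calibration takes no time and is no camera call; for the wrist camera it gives the pose at the moment of the call.
- bot.job_done(): hands the job in, once; it reports no verdict.
The state is a dict: "clock": time; "qpos": joint angles; "qd": joint speeds; "joint_efforts": joint torques, N m; "position": TCP position; "tool_rot": TCP orientation; "force": force on the tool from outside, world axes, zero at the start; "moment": the same for the moment, N m; "grip_width": finger opening in m.
Only numpy, scipy, OpenCV 4.12 (cv2) and the standard library are available. Lean on these libraries where they do the work, as an engineer would, in place of code of your own. Each camera call takes 0.05 s, during which the arm holds its last target.

### The job

Get the bench reflectance reader ready for its reference check and hold the standard for the reading. First take the filter slide with the window out of the slide stand and push it down edgewise into the slot on top of the reader's head until its shoulders rest on the head, leaving the blank slide in the stand. Then take the reference block, set it on the reader's stage and press it into the corner, tile flat against the measuring port so that the spring pin is pushed in, and side firmly against the side stop; finish while still holding it pressed against both, and leave the other things on the bench where they stand.

Things in the scene. Friction and masses are not known exactly. Their poses are not given: they have to be found in the camera images.
- reader: Bench reflectance reader, fixed. Origin on the bench under the middle of the head's front face; x points from the stage into the head (away from the robot at yaw 0), y left, z up. In its frame (mm): stage plate x -70..0, y -75..75, top at z = 10, on which the block stands; head x 0..70, y -60..60; console with screen behind it, x 71..149, y -75..75, top below z = 64.
- head: Optical head of the reader: fixed white box 70 x 120 x 56 mm with a black front plate, z = 10 to 66 mm; origin and axes of the reader. Its front face, reader x = 0, is the rear stop and carries the port.
- side_stop: Aluminium side stop, a fixed part of the reader, with the reader's origin and axes. Its inner face lies at reader y = +30 mm and looks to -y; it spans x = -50 to -2 mm, z = 10 to 46 mm, 12 mm thick, with a low foot beyond it out to y = 58 mm. The stage, stops and block body are smooth metal (friction about 0.3).
- port (a point): Centre of the round measuring port in the head's front face, at (0, 0, 42) mm in the reader's frame; axes as the reader.
- corner (a point): Point on the stage where the head's front face and the side stop's inner face meet, at (0, 30, 10) mm in the reader's frame; axes as the reader.
- slot_mouth (a point): Centre of the mouth of the filter slot in the head's flat top, at (35, 0, 66) mm in the reader's frame; axes as the reader. The slot is 7.6 mm along x and 52.6 mm along y, 55 mm deep, with a lead-in of about 3 mm at the mouth.
- pin (a joint): Spring pin (lamp interlock, 8 mm thick) that stands 6 mm out of the head's front face below the port, 22 mm above the bench: 0 = out, 0.006 = pushed flush with the face (it can sink to 0.0075). It pushes back with about 1.1 N at 0 and 3.8 N when flush.
- slide_stand: Grey slide stand, 44 x 150 x 28 mm, fixed; origin under its centre, y along its length. It has two slots in line, 36 mm either side of its centre, 20 mm deep, in which the two slides stand upright.
- filter_slide_centre (a point): Centre, half-way up, of the filter slide: dark plate 5 mm thick (x), 50 wide (y), 54 high with a 26 mm window, and above it a black grip tab 10 thick, 36 wide, 36 high; 90 mm high in all, 60 g. Its foot is 45 mm below this point (8 mm above the bench in the stand), the tab 9 to 45 mm above it; its shoulder is the tab's underside, 9 mm above. Either face may look forward.
- dark_slide_centre (a point): The same point of the blank slide: same size and tab, but the plate has no window. It stays in the stand. Which slot of the stand holds which slide varies.
- block_centre (a point): Centre, half-way up, of the loose reference block: aluminium body 44 (x) x 60 (y) x 50 mm high, white ceramic tile in a black gasket on its +x face, square black grip 22 x 22 x 35 mm on top in the middle; 85 mm high in all, 0.25 to 0.42 kg. The underside is 42.5 mm below this point, the grip from 7.5 to 42.5 mm above it.
- tile (a point): Point on the tile face (+x face) of the block, at (22, 0, 32) mm from the centre of its underside; axes as the block. It meets the port's centre when the block is seated.
- dropper_bottle: Bystander: dropper bottle, 32 mm across, 76 mm high; origin under its centre.
- sample_cup: Bystander: white sample cup, 62 mm across, 66 mm high; origin under its centre.
- beaker: Bystander: small beaker, 54 mm across, 70 mm high; origin under its centre.
- petri_low: Bystander: petri dish, 91 mm across, 15 mm high; origin under its centre.
- reagent: Bystander: small reagent bottle, 46 mm across, 96 mm high; origin under its centre.
Things that resemble listed ones, but are neither listed nor needed, are in the scene too. Leave any green look-alike of the part that bears filter_slide_centre alone.

How it is judged:
On the way:
1. the filter slide is fully home in the reader's slot and let go, the block still where it stood (z of filter_slide_centre in the frame of slot_mouth below -0.007 m and horizontal distance between filter_slide_centre and slot_mouth below 0.005 m and angle between the x axis of filter_slide_centre and the x axis of reader, either way round below 0.12 rad and contact force between the fingers and filter_slide below 0.1 N and distance of block_centre from where it was at the start of the episode below 0.03 m), for 0.2 s.
At the end, for the whole second after the job is handed in: Held for 1 s: tile point within 4 mm of the port, block upright (0.05 rad) and square (0.04 rad), pin in > 5 mm, block pressing > 1 N on head and > 1 N on side stop, fingers on it. Filter slide shoulders within 2 mm of head top, 5 mm sideways, 0.12 rad; blank slide within 10 mm of its start (distance between tile and port below 0.004 m and angle between the x axis of block_centre and the x axis of reader, either way round below 0.04 rad and angle between block_centre's own z axis and vertical below 0.05 rad and value of joint pin above 0.005 m and contact force between reference_block and head above 1 N and contact force between reference_block and side_stop above 1 N and contact force between the fingers and reference_block above 1 N and z of filter_slide_centre in the frame of slot_mouth below -0.007 m and horizontal distance between filter_slide_centre and slot_mouth below 0.005 m and angle between the x axis of filter_slide_centre and the x axis of reader, either way round below 0.12 rad and distance of dark_slide_centre from where it was at the start of the episode below 0.01 m); the arm keeps its last pose, push and grip.
It fails at once if the blank slide is pulled out of the stand or shifted by more than 15 mm (distance of dark_slide_centre from where it was at the start of the episode above 0.015 m).
It fails at once if a bystander is pushed more than 30 mm (distance of any of dropper_bottle, sample_cup, beaker, petri_low, reagent from where it was at the start of the episode above 0.03 m).
It also fails if it takes over 58 s, if anything falls off the work surface, if the arm or the gripper's body presses on something with over 40 N, if the wrist force passes 120 N, or if a joint passes its speed limit or range.

## Working session

There is one attempt and no reset: what is moved stays moved. The work goes in short steps, Python scripts to look and compute and a shell command to move; the robot and the scene stay as the last step left them, time stands still between calls to the robot, and variables do not carry over. Pictures are saved under pics/ and viewed, and the job is handed in when it is done.

```bash
ls; mkdir -p pics
cat > h.py <<'E'
import numpy as np,cv2,json
from workcell import bot
from scipy.spatial.transform import Rotation as Ro
def snap(n,f):
    c=bot.get_calibration(n); im=bot.grab_frame(n); cv2.imwrite(f'pics/{f}.png',im)
    json.dump({k:(np.array(v).tolist()) for k,v in c.items()},open(f'pics/{f}.json','w')); return im,c
def load(f):
    return cv2.imread(f'pics/{f}.png'),{k:np.array(v) for k,v in json.load(open(f'pics/{f}.json')).items()}
def ray(c,u,v):
    R=np.array(c['R']);t=np.array(c['t']); d=R.T@np.array([(u-c['cx'])/c['fx'],(v-c['cy'])/c['fy'],1]); return -R.T@t,d
def onz(c,u,v,z):
    o,d=ray(c,u,v); return o+d*(z-o[2])/d[2]
def proj(c,X):
    p=np.array(c['R'])@np.array(X)+np.array(c['t']); return np.array([c['fx']*p[0]/p[2]+c['cx'],c['fy']*p[1]/p[2]+c['cy']])
E
python3 - <<'E'
from h import *
print(bot.observe())
for n in('scene','top','wrist'):
    im,c=snap(n,n+'0'); print(n,c)
E
```

```text
pics
{'clock': 0.0, 'qpos': array([-1.20122527,  0.52203409, -0.0363112 ,  1.60000828,  0.02118509,
        1.02110098, -0.11277682]), 'qd': array([ 0.00053863, -0.00017337,  0.00021695, -0.00037307,  0.00098717,
       -0.00132491,  0.00130227]), 'joint_efforts': array([-1.32689926e-03, -9.27099895e+01,  1.97946489e+00, -3.69933307e+01,
        1.77598209e-02,  8.14142200e-03, -5.31245576e-05]), 'position': array([0.2659826 , 0.56522043, 0.24771329]), 'tool_rot': array([-1.50303526,  1.56963009, -1.94281495]), 'force': array([-0.37223429,  0.37441966, -0.41341466]), 'moment': array([-0.00178861, -0.06769254, -0.0468477 ]), 'grip_width': 0.08550656161386071}
scene {'fx': 477.62834267336297, 'fy': 477.62834267336297, 'cx': 309.7599881923107, 'cy': 190.60812240190072, 'R': array([[-0.74228601, -0.6695567 , -0.02655759],
       [-0.24936218,  0.31280116, -0.91650092],
       [ 0.62195658, -0.67368335, -0.39915004]]), 't': array([0.41973588, 0.16113143, 1.0433932 ])}
top {'fx': 444.7113474814722, 'fy': 444.7113474814722, 'cx': 316.66806791444293, 'cy': 193.45081215417224, 'R': array([[-0.00940684, -0.99976575, -0.01949243],
       [-0.99074243,  0.01195846, -0.13522733],
       [ 0.13542876,  0.01803992, -0.99062284]]), 't': array([0.07089975, 0.5144855 , 1.36475254])}
wrist {'fx': 360.48138029707286, 'fy': 360.48138029707286, 'cx': 318.1916872277062, 'cy': 198.6189284315805, 'R': array([[ 0.4251573 ,  0.90511616, -0.00245104],
       [ 0.87310528, -0.40940408,  0.26471772],
       [ 0.23859682, -0.11468669, -0.96432283]]), 't': array([-0.62398964, -0.03463112,  0.37964845])}
```

View pics/scene0.png

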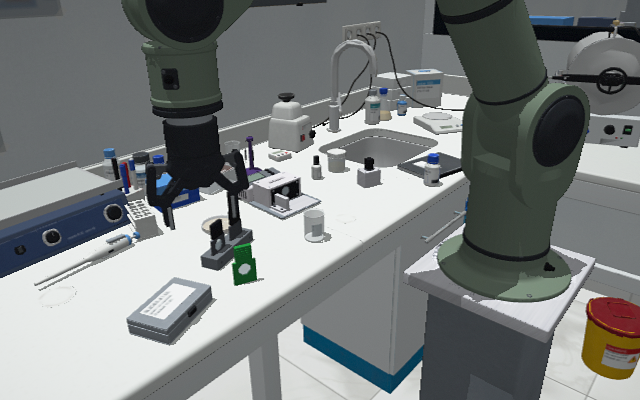

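View pics/top0.png

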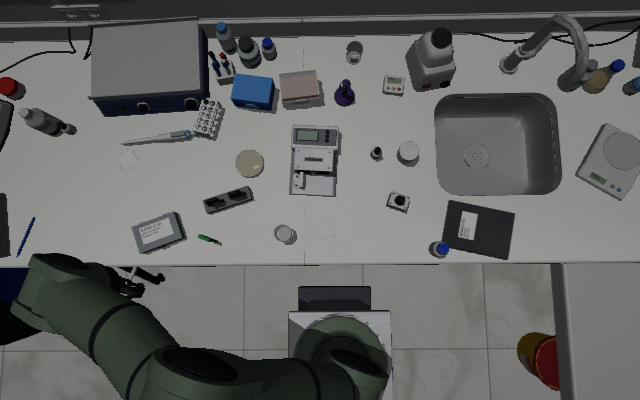

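View pics/wrist0.png

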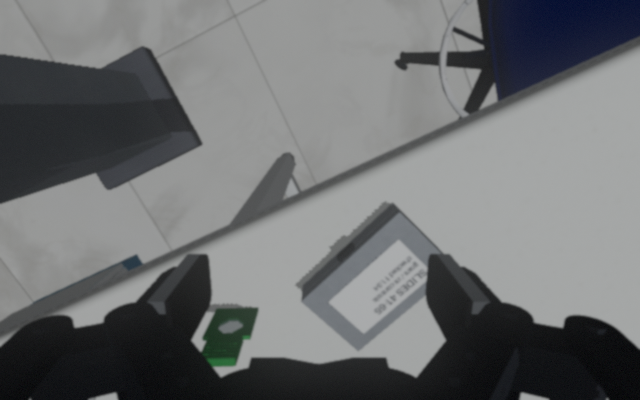

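Run:
```python
from h import *
a,c=load('top0'); s,cs=load('scene0')
cv2.imwrite('pics/z1.png',cv2.resize(a[115:250,190:350],None,fx=5,fy=5)[:600,:800] if 0 else cv2.resize(a[118:222,195:345],None,fx=5.3,fy=5.3,interpolation=cv2.INTER_CUBIC))
cv2.imwrite('pics/z2.png',cv2.resize(a[135:225,370:430],None,fx=6,fy=6,interpolation=cv2.INTER_CUBIC))
cv2.imwrite('pics/z3.png',cv2.resize(s[150:290,190:390],None,fx=4,fy=4,interpolation=cv2.INTER_CUBIC))
for n,u,v,z in(('stand',228,199,.03),('reader',315,160,.03),('block',398,200,.085)):print(n,onz(c,u,v,z))
```

```text
stand [0.50163349 0.3466531  0.03      ]
reader [0.62390966 0.06979154 0.03      ]
block [ 0.48554301 -0.18099169  0.085     ]
```

View pics/z1.png

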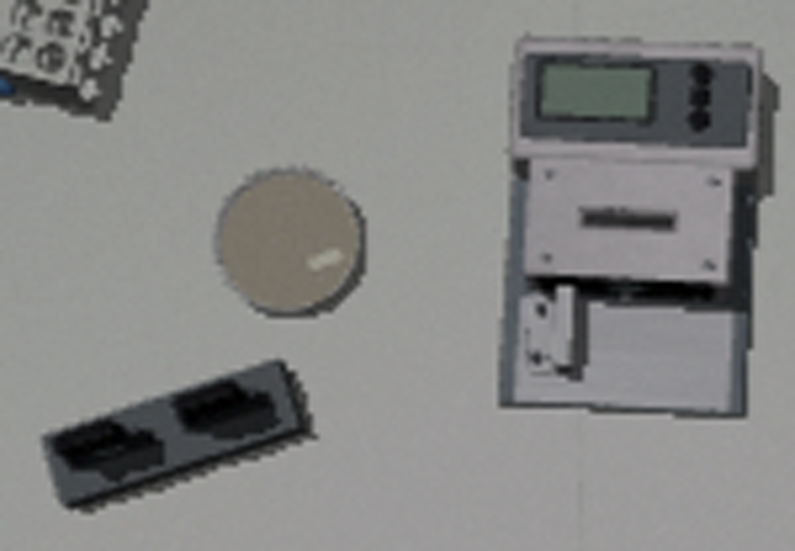

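View pics/z2.png

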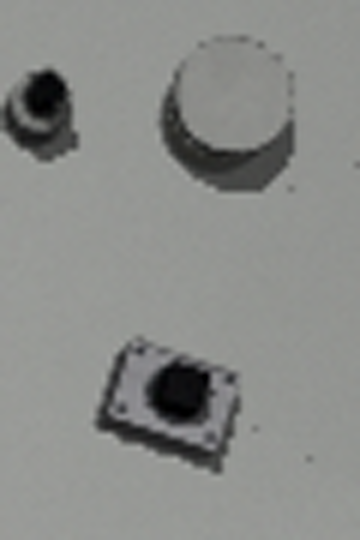

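View pics/z3.png

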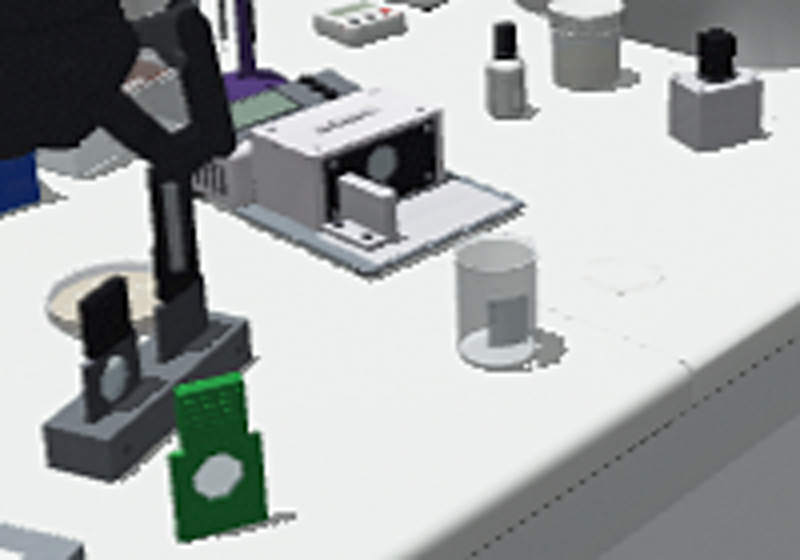

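```bash
cat >> h.py <<'E'
def tool():
    s=bot.observe(); return np.array(s['position']),Ro.from_euler('xyz',s['tool_rot']).as_matrix(),s
def mv(p,jaw=None):
    """target TCP p, tool x down, tool y along horizontal direction angle jaw(deg) (either way, nearest); prints tool-frame shift and rotvec deg"""
    p0,R0,s=tool()
    if jaw is None: R1=R0
    else:
        best=None
        for a in (jaw,jaw+180):
            y=np.array([np.cos(np.radians(a)),np.sin(np.radians(a)),0]);x=np.array([0,0,-1.])
            R=np.c_[x,y,np.cross(x,y)]; ang=np.linalg.norm(Ro.from_matrix(R0.T@R).as_rotvec())
            if best is None or ang<best[0]: best=(ang,R)
        R1=best[1]
    t=R0.T@(np.array(p)-p0); w=np.degrees(Ro.from_matrix(R0.T@R1).as_rotvec())
    print('t',t.round(4),'|t|',np.linalg.norm(t).round(3),'w',w.round(2),'clock',round(s['clock'],2),'q7',round(s['qpos'][6],2),'F',np.round(s['force'],1),'grip',round(s['grip_width'],4),'pos',p0.round(4))
E
python3 - <<'E'
from h import *
a,c=load('top0')
f=lambda x,y:(x/5.3+195,y/5.3+118)
for n,x,y,z in (('stand',42,438,.028),('stand',280,360,.028),('stand',304,436,.028),('stand',72,508,.028),('slot',578,218,.066),('slot',678,220,.066),('stage',502,405,.01),('stage',745,413,.01),('head',527,280,.066),('head',728,283,.066)):print(n,onz(c,*f(x,y),z))
g=lambda x,y:(x/6+370,y/6+135)
for x,y in ((137,338),(240,373),(218,457),(108,410)):print('blk',onz(c,*g(x,y),.05))
print('grip',onz(c,*g(183,389),.085))
p,R,s=tool(); print(R.round(3))
w=bot.get_calibration('wrist'); C=-w['R'].T@w['t']; print('cam in tool',R.T@(C-p), 'axes in tool',(w['R']@R).round(3))
for n,u,v,z in(('dropper',376,152,.076),('cup',408,150,.066),('beaker',286,233,.07),('petri',250,163,.015),('reagent',439,248,.096),('green',210,239,.0)):print(n,onz(c,u,v,z).round(3))
E
```

```text
stand [0.49757831 0.42694617 0.028     ]
stand [0.54308761 0.28445069 0.028     ]
stand [0.49693289 0.2695231  0.028     ]
stand [0.45529917 0.40789072 0.028     ]
slot [0.61941832 0.10309087 0.066     ]
slot [0.61742048 0.04434772 0.066     ]
stage [0.51664308 0.15239598 0.01      ]
stage [0.50999799 0.00539535 0.01      ]
head [0.58277884 0.13319277 0.066     ]
head [0.57945621 0.0155426  0.066     ]
blk [ 0.51703846 -0.17169752  0.05      ]
blk [ 0.49813574 -0.22414949  0.05      ]
blk [ 0.45471212 -0.2112323   0.05      ]
blk [ 0.47969616 -0.15555618  0.05      ]
grip [ 0.48596118 -0.1885325   0.085     ]
[[-0.     0.426  0.905]
 [-0.001  0.905 -0.426]
 [-1.    -0.001  0.   ]]
cam in tool [-1.25947353e-01  1.38341294e-06 -6.75640764e-02] axes in tool [[ 0.001  1.    -0.001]
 [-0.265  0.001  0.964]
 [ 0.964 -0.001  0.265]]
dropper [ 0.637 -0.12   0.076]
cup [ 0.644 -0.22   0.066]
beaker [0.39  0.159 0.07 ]
petri [0.62  0.281 0.015]
reagent [ 0.34  -0.295  0.096]
green [0.377 0.409 0.   ]
```

Run:
```python
from h import *
mv([.488,.382,.23],17.7)
```

```text
t [ 0.018  -0.0713  0.2789] |t| 0.288 w [4.71e+01 2.00e-02 4.00e-02] clock 0.15 q7 -0.11 F [ 0.2  0.1 -1.2] grip 0.0852 pos [0.2661 0.5653 0.2479]
```

```bash
python3 -m creep '[{"tx":0.018,"ty":-0.071,"tz":0.279,"wx":47.1},{"tx":0.018,"ty":-0.071,"tz":0.279,"wx":47.1},{"tx":0.018,"ty":-0.071,"tz":0.279,"wx":47.1},{"tx":0.018,"ty":-0.071,"tz":0.279,"wx":47.1},{"tx":0.018,"ty":-0.071,"tz":0.279,"wx":47.1},{"tx":0.018,"ty":-0.071,"tz":0.279,"wx":47.1},{"tx":0.018,"ty":-0.071,"tz":0.279,"wx":47.1},{"tx":0.018,"ty":-0.071,"tz":0.279,"wx":47.1}]' 60
python3 - <<'E'
from h import *
mv([.488,.382,.23],17.7)
snap('wrist','w1')
E
```

```text
t [ 0.018  -0.0713  0.2789] |t| 0.288 w [4.71e+01 2.00e-02 4.00e-02] clock 0.15 q7 -0.11 F [ 0.2  0.1 -1.2] grip 0.0852 pos [0.2661 0.5653 0.2479]$[0]: bad value
```

View pics/w1.png

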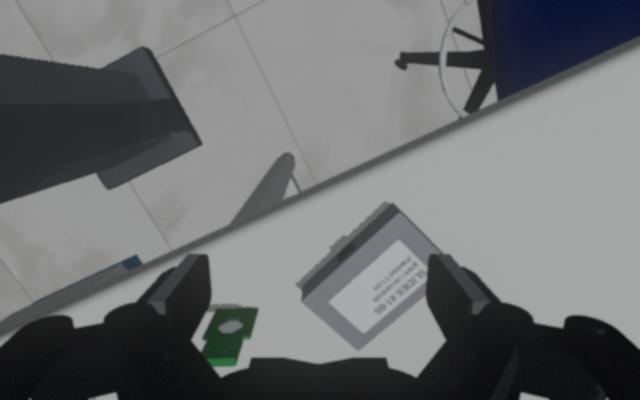

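```bash
python3 -m creep '[{"tx":0.018,"ty":-0.071,"tz":0.279,"wx":47.1,"wy":0,"wz":0,"claw":0},{"tx":0.018,"ty":-0.071,"tz":0.279,"wx":47.1,"wy":0,"wz":0,"claw":0},{"tx":0.018,"ty":-0.071,"tz":0.279,"wx":47.1,"wy":0,"wz":0,"claw":0},{"tx":0.018,"ty":-0.071,"tz":0.279,"wx":47.1,"wy":0,"wz":0,"claw":0},{"tx":0.018,"ty":-0.071,"tz":0.279,"wx":47.1,"wy":0,"wz":0,"claw":0},{"tx":0.018,"ty":-0.071,"tz":0.279,"wx":47.1,"wy":0,"wz":0,"claw":0},{"tx":0.018,"ty":-0.071,"tz":0.279,"wx":47.1,"wy":0,"wz":0,"claw":0},{"tx":0.018,"ty":-0.071,"tz":0.279,"wx":47.1,"wy":0,"wz":0,"claw":0}]' 60
python3 - <<'E'
from h import *
mv([.488,.382,.23],17.7)
snap('wrist','w1')
E
```

```text
clock: 1.0
position: [0.4886, 0.3817, 0.2297]
tool_rot: [-0.873, 1.57, -2.136]
force: [-1.7, 1.4, -0.4]
grip_width: 0.0854
t [-0.0003 -0.0005 -0.0005] |t| 0.001 w [-0.07  0.04  0.05] clock 1.0 q7 -0.34 F [-1.7  1.4 -0.4] grip 0.0854 pos [0.4886 0.3817 0.2297]
```

View pics/w1.png

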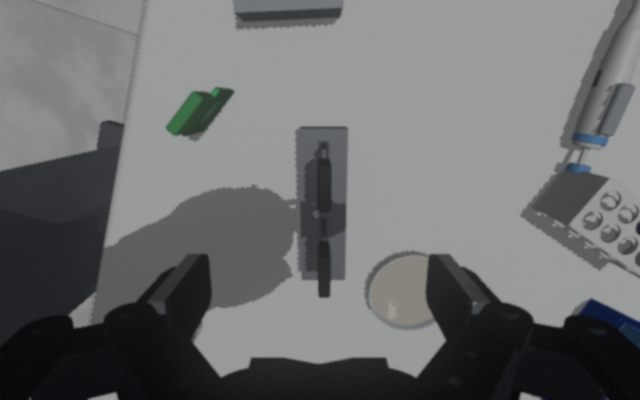

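Run:
```python
from h import *
a,c=load('w1')
b=cv2.convertScaleAbs(a[115:310,260:390],alpha=2.2,beta=0)
cv2.imwrite('pics/z4.png',cv2.resize(b,None,fx=3,fy=3,interpolation=cv2.INTER_CUBIC))
```

```text
(no output)
```

View pics/z4.png

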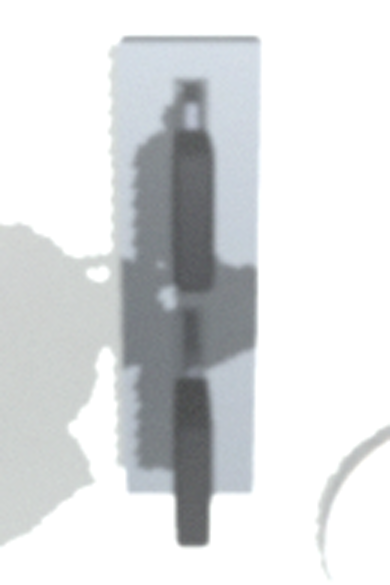

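Run:
```python
from h import *
a,c=load('w1')
g=lambda x,y:(x/3+260,y/3+115)
for n,x,y,z in (('tabTop',173,155,.098),('tabTop',214,155,.098),('tabbot',173,290,.098),('tabbot',214,290,.098),('s',122,38,.028),('s',259,38,.028),('s',127,492,.028),('s',252,492,.028)):print(n,onz(c,*g(x,y),z).round(4))
# predicted
for off in(18,-18):
  for yaw in(17.7,): 
    r=np.radians(yaw); print(proj(c,[.488-off*1e-3*np.sin(r),.382+off*1e-3*np.cos(r),.098]))
```

```text
tabTop [0.4814 0.4006 0.098 ]
tabTop [0.4908 0.4036 0.098 ]
tabbot [0.4918 0.3681 0.098 ]
tabbot [0.5015 0.3712 0.098 ]
s [0.4599 0.4174 0.028 ]
s [0.4988 0.4298 0.028 ]
s [0.5051 0.2748 0.028 ]
s [0.545  0.2875 0.028 ]
[318.52116345 169.06756032]
[318.53212889 216.28450913]
```

Run:
```python
from h import *
mv([.4913,.386,.085],17.7)
```

```text
t [ 0.1448  0.0045 -0.0022] |t| 0.145 w [0.05 0.02 0.06] clock 1.05 q7 -0.34 F [-1.4 -0.4 -0.1] grip 0.0854 pos [0.4878 0.3827 0.2298]
```

```bash
python3 -m creep '[{"tx":0.03,"ty":0.0045,"tz":-0.0022,"wx":0,"wy":0,"wz":0,"claw":0},{"tx":0.08,"ty":0.0045,"tz":-0.0022,"wx":0,"wy":0,"wz":0,"claw":0},{"tx":0.12,"ty":0.0045,"tz":-0.0022,"wx":0,"wy":0,"wz":0,"claw":0},{"tx":0.145,"ty":0.0045,"tz":-0.0022,"wx":0,"wy":0,"wz":0,"claw":0},{"tx":0.145,"ty":0.0045,"tz":-0.0022,"wx":0,"wy":0,"wz":0,"claw":0.4},{"tx":0.145,"ty":0.0045,"tz":-0.0022,"wx":0,"wy":0,"wz":0,"claw":0.6}]' 40
python3 - <<'E'
from h import *
mv([.4913,.386,.085],17.7)
E
```

```text
clock: 1.65
position: [0.4909, 0.387, 0.0855]
tool_rot: [-1.704, 1.57, -2.964]
force: [-0.2, 0.5, 0.5]
grip_width: 0.0592
t [0.0005 0.0001 0.001 ] |t| 0.001 w [ 0.13 -0.01  0.06] clock 1.65 q7 -0.31 F [-0.2  0.5  0.5] grip 0.0592 pos [0.4909 0.387  0.0855]
```

```bash
python3 -m creep '[{"tx":0.0005,"ty":0,"tz":0.001,"wx":0,"wy":0,"wz":0,"claw":0.7},{"tx":0.0005,"ty":0,"tz":0.001,"wx":0,"wy":0,"wz":0,"claw":0.9},{"tx":0.0005,"ty":0,"tz":0.001,"wx":0,"wy":0,"wz":0,"claw":1},{"tx":0.0005,"ty":0,"tz":0.001,"wx":0,"wy":0,"wz":0,"claw":1},{"tx":0.0005,"ty":0,"tz":0.001,"wx":0,"wy":0,"wz":0,"claw":1}]' 40
python3 - <<'E'
from h import *
mv([.4913,.386,.085],17.7)
E
```

```text
clock: 2.15
position: [0.4917, 0.3865, 0.0862]
tool_rot: [2.609, 1.57, 1.35]
force: [-1.2, -0.1, 10.3]
grip_width: 0.0091
t [ 0.0012 -0.0005  0.0003] |t| 0.001 w [ 0.13 -0.05 -0.03] clock 2.15 q7 -0.31 F [-1.2 -0.1 10.3] grip 0.0091 pos [0.4917 0.3865 0.0862]
```

```bash
python3 -m creep '[{"tx":-0.01,"ty":-0.0005,"tz":0,"wx":0,"wy":0,"wz":0,"claw":1},{"tx":-0.03,"ty":-0.0005,"tz":0,"wx":0,"wy":0,"wz":0,"claw":1},{"tx":-0.06,"ty":-0.0005,"tz":0,"wx":0,"wy":0,"wz":0,"claw":1},{"tx":-0.1,"ty":0,"tz":0,"wx":0,"wy":0,"wz":0,"claw":1},{"tx":-0.125,"ty":0,"tz":0,"wx":0,"wy":0,"wz":0,"claw":1}]' 40
python3 - <<'E'
from h import *
mv([.618,-.02,.2],-2)
snap('scene','s2');s,c=load('s2')
cv2.imwrite('pics/z5.png',cv2.resize(s[110:290,160:340],None,fx=3.3,fy=3.3))
E
```

```text
clock: 2.65
position: [0.4922, 0.3866, 0.2148]
tool_rot: [2.163, 1.567, 0.903]
force: [0.9, -0.5, 0.2]
grip_width: 0.0095
t [ 0.0138 -0.0046  0.4256] |t| 0.426 w [19.81 -0.15 -0.16] clock 2.65 q7 -0.34 F [ 0.9 -0.5  0.2] grip 0.0095 pos [0.4922 0.3866 0.2148]
```

View pics/z5.png

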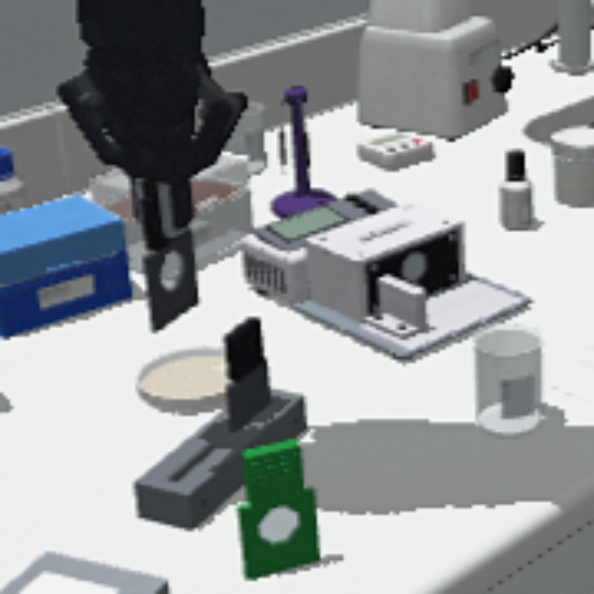

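The windowed slide hangs in the gripper and the blank one is still in the stand. Next I'll place the camera above the slot.

```bash
python3 -m creep '[{"tx":0.01,"ty":-0.005,"tz":0.05,"wx":8,"wy":0,"wz":0,"claw":1},{"tx":0.01,"ty":-0.005,"tz":0.1,"wx":16,"wy":0,"wz":0,"claw":1},{"tx":0.01,"ty":-0.005,"tz":0.15,"wx":19.8,"wy":0,"wz":0,"claw":1},{"tx":0.01,"ty":-0.005,"tz":0.2,"wx":19.8,"wy":0,"wz":0,"claw":1},{"tx":0.01,"ty":-0.005,"tz":0.25,"wx":19.8,"wy":0,"wz":0,"claw":1},{"tx":0.01,"ty":-0.005,"tz":0.3,"wx":19.8,"wy":0,"wz":0,"claw":1},{"tx":0.01,"ty":-0.005,"tz":0.35,"wx":19.8,"wy":0,"wz":0,"claw":1},{"tx":0.01,"ty":-0.005,"tz":0.4,"wx":19.8,"wy":0,"wz":0,"claw":1}]' 40
python3 -m creep '[{"tx":0,"ty":0,"tz":0.026,"wx":0,"wy":0,"wz":0,"claw":1},{"tx":0,"ty":0,"tz":0.026,"wx":0,"wy":0,"wz":0,"claw":1}]' 40
python3 - <<'E'
from h import *
mv([.618,-.02,.2],-2)
snap('wrist','w2')
E
```

```text
clock: 3.5
position: [0.6111, 0.0031, 0.2072]
tool_rot: [2.415, 1.562, 0.809]
force: [1.0, 0.5, -1.1]
grip_width: 0.0094
clock: 3.7
position: [0.61, -0.0283, 0.2078]
tool_rot: [2.201, 1.563, 0.589]
force: [0.8, 1.5, -1.2]
grip_width: 0.0094
t [ 0.0078  0.0076 -0.0085] |t| 0.014 w [-0.35 -0.27 -0.37] clock 3.7 q7 0.09 F [ 0.8  1.5 -1.2] grip 0.0094 pos [ 0.61   -0.0283  0.2078]
```

View pics/w2.png

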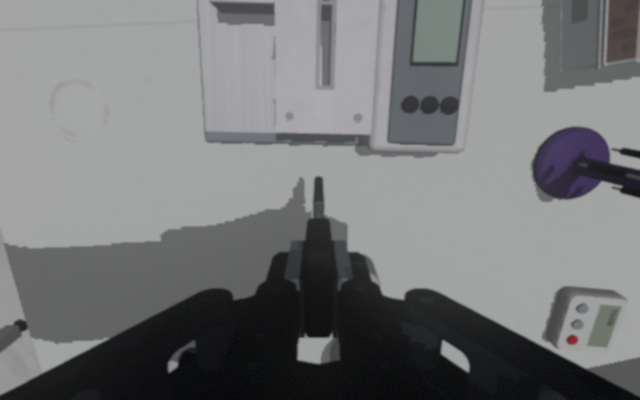

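```bash
python3 -m creep '[{"tx":0.0,"ty":0.008,"tz":-0.04,"wx":-0.3,"wy":-0.3,"wz":-0.4,"claw":1},{"tx":0,"ty":0.008,"tz":-0.05,"wx":-0.3,"wy":-0.3,"wz":-0.4,"claw":1},{"tx":0,"ty":0.008,"tz":-0.05,"wx":-0.3,"wy":-0.3,"wz":-0.4,"claw":1}]' 40
python3 - <<'E'
from h import *
mv([.618,-.02,.2],-2)
a,c=snap('wrist','w3')
cv2.imwrite('pics/z6.png',cv2.resize(a[0:220,200:480],None,fx=2.7,fy=2.7,interpolation=cv2.INTER_CUBIC))
E
```

```text
clock: 4.05
position: [0.6199, 0.0281, 0.208]
tool_rot: [-2.737, 1.568, 1.947]
force: [0.5, 0.9, -0.4]
grip_width: 0.0094
t [ 0.0079 -0.0005  0.0481] |t| 0.049 w [ 0.36 -0.12  0.05] clock 4.05 q7 0.01 F [ 0.5  0.9 -0.4] grip 0.0094 pos [0.6199 0.0281 0.208 ]
```

View pics/z6.png

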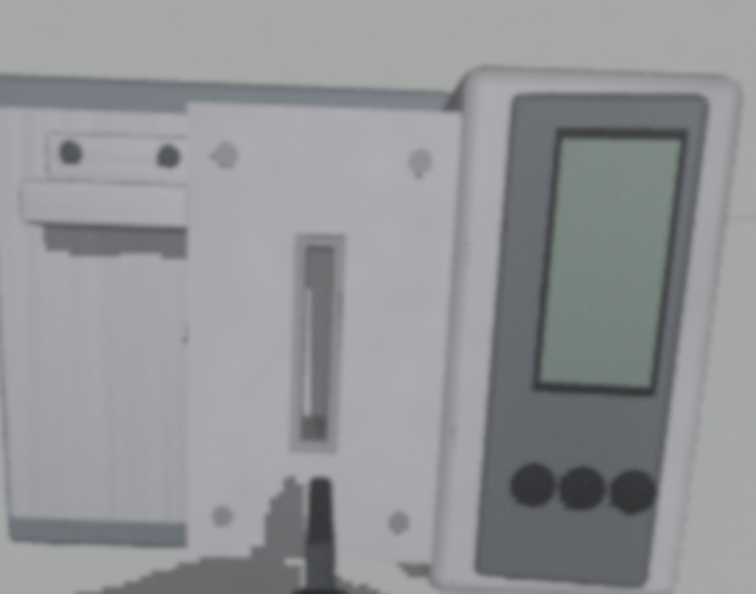

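Run:
```python
from h import *
a,c=load('w3')
g=lambda x,y:(x/2.7+200,y/2.7)
def P(l,z): return np.array([onz(c,*g(*q),z)[:2] for q in l])
for n,l in (('outer',[(295,234),(346,235),(337,452),(290,451)]),('inner',[(306,247),(334,247),(327,439),(302,438)]),('screw',[(226,155),(420,161),(399,522),(222,516)])):
    p=P(l,.066); print(n,p.round(4).tolist(),'mean',p.mean(0).round(4))
    d=p[0]-p[3]+p[1]-p[2]; e=p[1]-p[0]+p[2]-p[3]
    print(' yaw from y',np.degrees(np.arctan2(-d[0],d[1])).round(2),'from x',np.degrees(np.arctan2(e[1],e[0])).round(2),'len',(np.linalg.norm(d)/2).round(4),(np.linalg.norm(e)/2).round(4))
p0,R,s=tool(); print(p0, 'jaw',np.degrees(np.arctan2(R[1,1],R[0,1])).round(2))
# slide foot corner predicted
h=.0855-.008  # TCP above foot approx
f=R@np.array([h,0,-.025])+p0; print('foot corner',f, 'seen px',proj(c,f), 'meas edge', [ (onz(c,*g(x,485),f[2])).round(4).tolist() for x in (308,331)], (proj(c,f)-[200,0])*2.7)
```

```text
outer [[0.6149, 0.1043], [0.6283, 0.1037], [0.6246, 0.0459], [0.6115, 0.0466]] mean [0.6198 0.0751]
 yaw from y -3.51 from x -2.75 len 0.0579 0.0133
inner [[0.6177, 0.101], [0.625, 0.1008], [0.6219, 0.0497], [0.6149, 0.0501]] mean [0.6199 0.0754]
 yaw from y -3.3 from x -2.71 len 0.0511 0.0072
screw [[0.5977, 0.1243], [0.6478, 0.1214], [0.6417, 0.0253], [0.5915, 0.0284]] mean [0.6197 0.0749]
 yaw from y -3.65 from x -3.43 len 0.0962 0.0502
[0.61973836 0.02613889 0.20808212] jaw -1.74
foot corner [0.62043037 0.05122468 0.13061294] seen px [319.33047565 178.66618445] meas edge [[0.6174, 0.0507, 0.1306], [0.6223, 0.0506, 0.1306]] [322.19228426 482.39869801]
```

Run:
```python
from h import *
mv([.6203,.0755,.152],-3.5)
```

```text
t [ 0.0561 -0.0009 -0.0493] |t| 0.075 w [ 1.76 -0.07  0.05] clock 4.1 q7 0.01 F [ 0.3 -0.9 -1. ] grip 0.0093 pos [0.6197 0.0261 0.2081]
```

```bash
python3 -m creep '[{"tx":0.0,"ty":-0.001,"tz":-0.03,"wx":1.8,"wy":0,"wz":0,"claw":1},{"tx":0,"ty":-0.001,"tz":-0.0493,"wx":1.8,"wy":0,"wz":0,"claw":1},{"tx":0.03,"ty":-0.001,"tz":-0.0493,"wx":1.8,"wy":0,"wz":0,"claw":1},{"tx":0.05,"ty":-0.001,"tz":-0.0493,"wx":1.8,"wy":0,"wz":0,"claw":1},{"tx":0.056,"ty":-0.001,"tz":-0.0493,"wx":1.8,"wy":0,"wz":0,"claw":1},{"tx":0.056,"ty":-0.001,"tz":-0.0493,"wx":1.8,"wy":0,"wz":0,"claw":1}]' 40
python3 - <<'E'
from h import *
mv([.6203,.0755,.152],-3.5)
a,c=snap('wrist','w4')
cv2.imwrite('pics/z7.png',cv2.resize(a[50:250,220:460],None,fx=3,fy=3,interpolation=cv2.INTER_CUBIC))
mv([.6203,.0755,.152],-3.5)
E
```

```text
clock: 4.7
position: [0.6199, 0.075, 0.1519]
tool_rot: [-1.945, 1.569, 2.706]
force: [-0.6, -0.4, -1.1]
grip_width: 0.0093
t [-0.0001  0.0004 -0.0005] |t| 0.001 w [-0.07 -0.04  0.1 ] clock 4.7 q7 -0.08 F [-0.6 -0.4 -1.1] grip 0.0093 pos [0.6199 0.075  0.1519]
t [ 0.0008 -0.0001 -0.0005] |t| 0.001 w [-0.08 -0.06  0.03] clock 4.75 q7 -0.08 F [ 0.2  0.2 -0.4] grip 0.0094 pos [0.6204 0.075  0.1528]
```

View pics/z7.png

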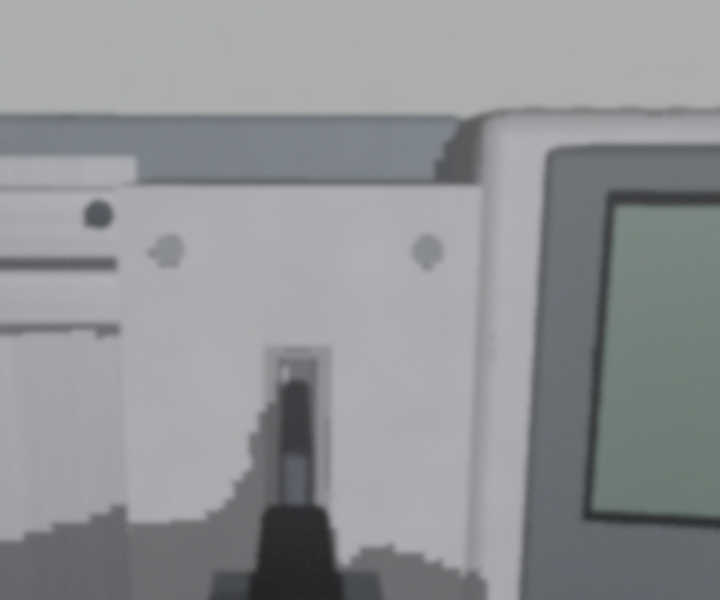

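Run:
```python
from h import *
a,c=load('w4'); g=lambda x,y:(x/3+220,y/3+50)
for x,y,z in((265,347,.066),(331,347,.066),(278,360,.066),(316,360,.066),(282,382,.0747),(312,382,.0747)):print(onz(c,*g(x,y),z).round(4))
```

```text
[0.615  0.1044 0.066 ]
[0.6281 0.1036 0.066 ]
[0.6174 0.1016 0.066 ]
[0.625  0.1012 0.066 ]
[0.6181 0.099  0.0747]
[0.6239 0.0986 0.0747]
```

```bash
python3 -m creep '[{"tx":0.008,"ty":0,"tz":-0.0009,"wx":-0.1,"wy":0,"wz":0,"claw":1},{"tx":0.015,"ty":0,"tz":-0.0009,"wx":-0.1,"wy":0,"wz":0,"claw":1},{"tx":0.022,"ty":0,"tz":-0.0009,"wx":-0.1,"wy":0,"wz":0,"claw":1},{"tx":0.027,"ty":0,"tz":-0.0009,"wx":-0.1,"wy":0,"wz":0,"claw":1}]' 40
python3 - <<'E'
from h import *
mv([.6203,.076,.09],-3.5)
E
```

```text
clock: 5.15
position: [0.6202, 0.076, 0.1251]
tool_rot: [-2.349, 1.569, 2.302]
force: [-0.9, 0.5, -0.8]
grip_width: 0.0094
t [ 0.0351  0.0001 -0.    ] |t| 0.035 w [ 0.03 -0.06  0.06] clock 5.15 q7 -0.07 F [-0.9  0.5 -0.8] grip 0.0094 pos [0.6202 0.076  0.1251]
```

```bash
python3 -m creep '[{"tx":0.012,"ty":0,"tz":0,"wx":0,"wy":0,"wz":0,"claw":1},{"tx":0.024,"ty":0,"tz":0,"wx":0,"wy":0,"wz":0,"claw":1},{"tx":0.031,"ty":0,"tz":0,"wx":0,"wy":0,"wz":0,"claw":1},{"tx":0.034,"ty":0,"tz":0,"wx":0,"wy":0,"wz":0,"claw":1},{"tx":0.036,"ty":0,"tz":0,"wx":0,"wy":0,"wz":0,"claw":1},{"tx":0.037,"ty":0,"tz":0,"wx":0,"wy":0,"wz":0,"claw":1}]' 40
python3 - <<'E'
from h import *
mv([.6203,.076,.09],-3.5)
E
```

```text
clock: 5.75
position: [0.6201, 0.0759, 0.0898]
tool_rot: [-2.465, 1.569, 2.186]
force: [-17.3, -1.1, 45.9]
grip_width: 0.0097
t [-0.0002  0.0002 -0.0001] |t| 0.0 w [ 0.01 -0.09  0.07] clock 5.75 q7 -0.05 F [-17.3  -1.1  45.9] grip 0.0097 pos [0.6201 0.0759 0.0898]
```

```bash
python3 -m creep '[{"tx":-0.001,"ty":0,"tz":0,"wx":0,"wy":0,"wz":0,"claw":0.5},{"tx":-0.001,"ty":0,"tz":0,"wx":0,"wy":0,"wz":0,"claw":0},{"tx":-0.001,"ty":0,"tz":0,"wx":0,"wy":0,"wz":0,"claw":0},{"tx":-0.001,"ty":0,"tz":0,"wx":0,"wy":0,"wz":0,"claw":0}]' 40
python3 -m creep '[{"tx":-0.03,"ty":0,"tz":0,"wx":0,"wy":0,"wz":0,"claw":0},{"tx":-0.06,"ty":0,"tz":0,"wx":0,"wy":0,"wz":0,"claw":0},{"tx":-0.1,"ty":0,"tz":0,"wx":0,"wy":0,"wz":0,"claw":0},{"tx":-0.13,"ty":0,"tz":0,"wx":0,"wy":0,"wz":0,"claw":0}]' 40
python3 - <<'E'
from h import *
a,c=snap('scene','s3')
cv2.imwrite('pics/z8.png',cv2.resize(a[140:260,180:400],None,fx=3.5,fy=3.5,interpolation=cv2.INTER_CUBIC))
snap('wrist','w5')
mv([.487,-.188,.22],71)
E
```

```text
clock: 6.15
position: [0.6201, 0.076, 0.0906]
tool_rot: [-2.419, 1.569, 2.232]
force: [0.7, 0.7, 0.8]
grip_width: 0.0672
clock: 6.55
position: [0.6205, 0.0756, 0.2226]
tool_rot: [-2.921, 1.569, 1.73]
force: [-0.0, -0.4, -0.3]
grip_width: 0.0854
t [ 0.0032 -0.1186  0.2715] |t| 0.296 w [-74.5    0.    -0.33] clock 6.65 q7 -0.1 F [ 0.5  0.3 -0.3] grip 0.0854 pos [0.622  0.0757 0.2246]
```

View pics/z8.png

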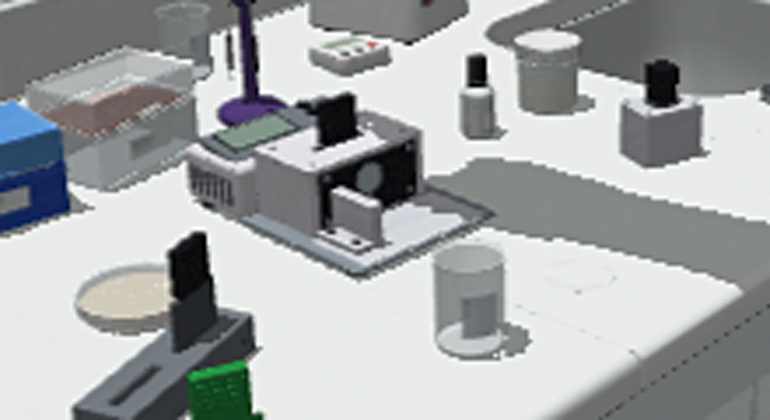

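View pics/w5.png

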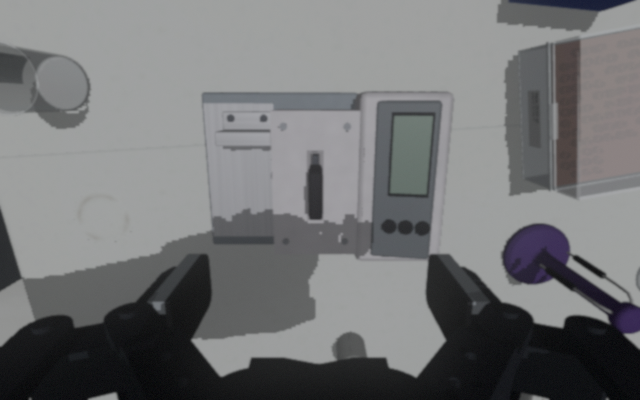

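```bash
python3 -m creep '[{"tx":0,"ty":-0.014,"tz":0.034,"wx":-8.5,"wy":0,"wz":0,"claw":0},{"tx":0,"ty":-0.028,"tz":0.068,"wx":-17,"wy":0,"wz":0,"claw":0},{"tx":0,"ty":-0.042,"tz":0.1,"wx":-25.5,"wy":0,"wz":0,"claw":0},{"tx":0,"ty":-0.056,"tz":0.135,"wx":-34,"wy":0,"wz":0,"claw":0},{"tx":0,"ty":-0.07,"tz":0.17,"wx":-42,"wy":0,"wz":0,"claw":0},{"tx":0,"ty":-0.085,"tz":0.2,"wx":-50,"wy":0,"wz":0,"claw":0},{"tx":0,"ty":-0.1,"tz":0.235,"wx":-58,"wy":0,"wz":0,"claw":0},{"tx":0,"ty":-0.119,"tz":0.272,"wx":-66,"wy":0,"wz":0,"claw":0}]' 40
python3 - <<'E'
from h import *
mv([.487,-.188,.22],71)
E
```

```text
clock: 7.45
position: [0.4859, -0.1893, 0.2225]
tool_rot: [1.143, 1.566, 0.67]
force: [0.9, -0.8, -0.7]
grip_width: 0.0853
t [0.0026 0.0016 0.0004] |t| 0.003 w [-8.12  0.14 -0.26] clock 7.45 q7 1.4 F [ 0.9 -0.8 -0.7] grip 0.0853 pos [ 0.4859 -0.1893  0.2225]
```

```bash
python3 -m creep '[{"tx":-0.01,"ty":0,"tz":0,"wx":-8.1,"wy":0.1,"wz":-0.2,"claw":0},{"tx":-0.01,"ty":0,"tz":0,"wx":-8.1,"wy":0.1,"wz":-0.2,"claw":0}]' 40
python3 - <<'E'
from h import *
mv([.487,-.188,.22],71)
a,c=snap('wrist','w6')
cv2.imwrite('pics/z9.png',cv2.resize(cv2.convertScaleAbs(a[100:300,220:420],alpha=1.6,beta=0),None,fx=3,fy=3,interpolation=cv2.INTER_CUBIC))
E
```

```text
clock: 7.65
position: [0.4856, -0.1903, 0.2328]
tool_rot: [0.72, 1.569, 0.389]
force: [0.7, 0.5, 0.2]
grip_width: 0.0857
t [0.0128 0.0027 0.0006] |t| 0.013 w [ 0.02  0.08 -0.07] clock 7.65 q7 1.52 F [0.7 0.5 0.2] grip 0.0857 pos [ 0.4856 -0.1903  0.2328]
```

View pics/z9.png

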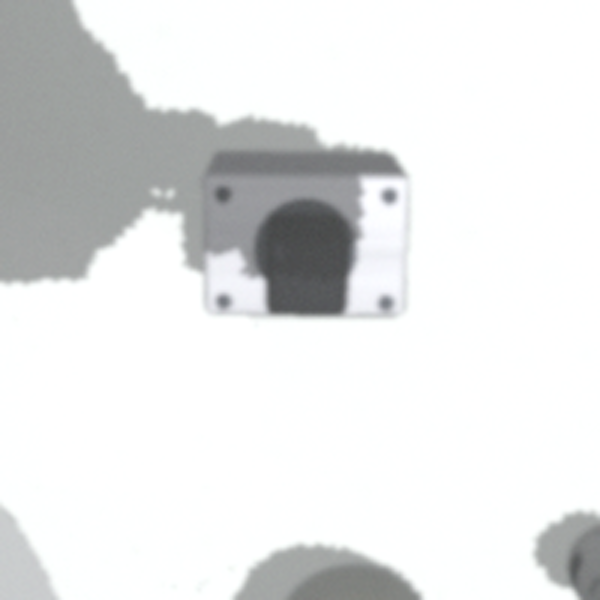

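View pics/w6.png

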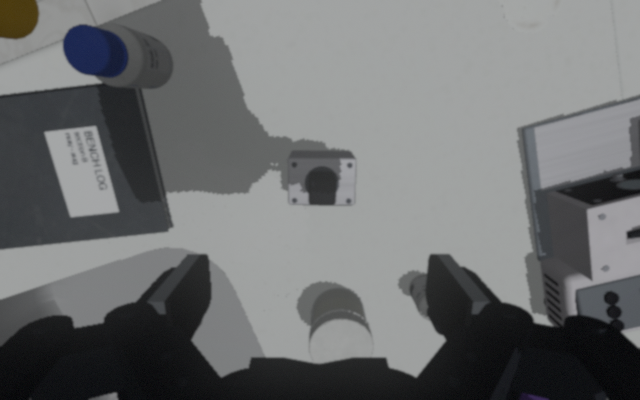

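Run:
```python
from h import *
a,c=load('w6'); g=lambda x,y:(x/3+220,y/3+100)
# order: image top-left= block +?; camera right = tool y=+y ; image down = +x
for l in([(224,194),(390,195),(386,302),(224,301)],[(205,176),(409,174),(407,314),(207,314)]):
    p=np.array([onz(c,*g(*q),.05)[:2] for q in l]); d=p[1]-p[0]+p[2]-p[3]; e=p[3]-p[0]+p[2]-p[1]
    print(p.mean(0).round(4),'yaw y',np.degrees(np.arctan2(-d[0],d[1])),'yaw x',np.degrees(np.arctan2(e[1],e[0])),np.linalg.norm(d)/2,np.linalg.norm(e)/2)
for q in((269,280),(346,280),(348,312),(268,312)): print(onz(c,*g(*q),.085).round(4))
```

```text
[ 0.4896 -0.1883] yaw y -19.296804249416372 yaw x -19.82648286604142 0.047968253553298 0.03208147863748113
[ 0.4888 -0.1877] yaw y -18.658136974040833 yaw x -18.757678305736256 0.05903526544212015 0.04160282692107681
[ 0.4867 -0.1979  0.085 ]
[ 0.4932 -0.1788  0.085 ]
[ 0.5016 -0.1811  0.085 ]
[ 0.4948 -0.201   0.085 ]
```

Run:
```python
from h import *
mv([.4892,-.188,.074],71)
```

```text
t [0.1583 0.0021 0.0024] |t| 0.158 w [-0.22  0.07 -0.09] clock 7.7 q7 1.51 F [-0.4  0.8 -0.3] grip 0.0853 pos [ 0.486  -0.1893  0.2323]
```

```bash
python3 -m creep '[{"tx":0.03,"ty":0.002,"tz":0.0024,"wx":-0.2,"wy":0,"wz":0,"claw":0},{"tx":0.08,"ty":0.002,"tz":0.0024,"wx":-0.2,"wy":0,"wz":0,"claw":0},{"tx":0.12,"ty":0.002,"tz":0.0024,"wx":-0.2,"wy":0,"wz":0,"claw":0},{"tx":0.15,"ty":0.002,"tz":0.0024,"wx":-0.2,"wy":0,"wz":0,"claw":0},{"tx":0.158,"ty":0.002,"tz":0.0024,"wx":-0.2,"wy":0,"wz":0,"claw":0.2},{"tx":0.158,"ty":0.002,"tz":0.0024,"wx":-0.2,"wy":0,"wz":0,"claw":0.5},{"tx":0.158,"ty":0.002,"tz":0.0024,"wx":-0.2,"wy":0,"wz":0,"claw":0.8},{"tx":0.158,"ty":0.002,"tz":0.0024,"wx":-0.2,"wy":0,"wz":0,"claw":1}]' 60
python3 -m creep '[{"tx":0,"ty":0,"tz":0,"wx":0,"wy":0,"wz":0,"claw":1},{"tx":0,"ty":0,"tz":0,"wx":0,"wy":0,"wz":0,"claw":1},{"tx":0,"ty":0,"tz":0,"wx":0,"wy":0,"wz":0,"claw":1}]' 60
python3 - <<'E'
from h import *
mv([.4892,-.188,.074],71)
E
```

```text
clock: 8.5
position: [0.49, -0.1882, 0.0758]
tool_rot: [0.472, 1.567, 0.139]
force: [0.3, 0.0, -0.2]
grip_width: 0.0282
clock: 8.8
position: [0.4902, -0.1882, 0.0762]
tool_rot: [0.425, 1.566, 0.092]
force: [-0.1, -2.0, 3.6]
grip_width: 0.0211
t [ 0.0022 -0.0001 -0.001 ] |t| 0.002 w [-0.07  0.23 -0.11] clock 8.8 q7 1.52 F [-0.1 -2.   3.6] grip 0.0211 pos [ 0.4902 -0.1882  0.0762]
```

Run:
```python
from h import *
a,c=load('w3'); g=lambda x,y:(x/2.7+200,y/2.7)
for x,y,z in((187,102,.066),(187,300,.066),(187,548,.066),(20,225,.046),(180,226,.046)):print(onz(c,*g(x,y),z).round(4))
r=np.radians(-3.5);X=np.array([np.cos(r),np.sin(r)]);Y=np.array([-np.sin(r),np.cos(r)])
O=np.array([.6198,.0751])-.035*X; print('O',O)
for p in((0,60),(0,-58),(-50,30),(-2,30)): print(p,O+X*p[0]/1e3+Y*p[1]/1e3)
print('seated',O-.022*X,'pre',O-.034*X-.012*Y)
```

```text
[0.5885 0.1372 0.066 ]
[0.5854 0.0883 0.066 ]
[0.581  0.0193 0.066 ]
[0.5369 0.1096 0.046 ]
[0.582  0.1081 0.046 ]
O [0.58486528 0.0772367 ]
(0, 60) [0.58852819 0.13712479]
(0, -58) [0.58132447 0.01934488]
(-50, 30) [0.53679    0.11023317]
(-2, 30) [0.58470047 0.10730284]
seated [0.56290632 0.07857977] pre [0.55019612 0.06733473]
```

```bash
python3 -m creep '[{"tx":-0.01,"ty":0,"tz":0,"wx":0,"wy":0,"wz":0,"claw":1},{"tx":-0.03,"ty":0,"tz":0,"wx":0,"wy":0,"wz":0,"claw":1},{"tx":-0.05,"ty":0,"tz":0,"wx":0,"wy":0,"wz":0,"claw":1},{"tx":-0.05,"ty":0,"tz":0,"wx":0,"wy":0,"wz":0,"claw":1}]' 100
python3 - <<'E'
from h import *
mv([.5465,.063,.12],86.5)
E
```

```text
clock: 9.2
position: [0.491, -0.1887, 0.1288]
tool_rot: [0.26, 1.563, -0.074]
force: [0.6, -0.9, -2.7]
grip_width: 0.0202
t [ 0.0091  0.256  -0.0299] |t| 0.258 w [-15.59   0.46  -0.06] clock 9.2 q7 1.52 F [ 0.6 -0.9 -2.7] grip 0.0202 pos [ 0.491  -0.1887  0.1288]
```

```bash
python3 -m creep '[{"tx":0,"ty":0.04,"tz":-0.005,"wx":-5,"wy":0.2,"wz":0,"claw":1},{"tx":0,"ty":0.08,"tz":-0.01,"wx":-10,"wy":0.4,"wz":0,"claw":1},{"tx":0,"ty":0.12,"tz":-0.015,"wx":-15.6,"wy":0.4,"wz":0,"claw":1},{"tx":0,"ty":0.16,"tz":-0.02,"wx":-15.6,"wy":0.4,"wz":0,"claw":1},{"tx":0,"ty":0.2,"tz":-0.025,"wx":-15.6,"wy":0.4,"wz":0,"claw":1},{"tx":0,"ty":0.235,"tz":-0.03,"wx":-15.6,"wy":0.4,"wz":0,"claw":1},{"tx":0,"ty":0.256,"tz":-0.03,"wx":-15.6,"wy":0.4,"wz":0,"claw":1},{"tx":0,"ty":0.256,"tz":-0.03,"wx":-15.6,"wy":0.4,"wz":0,"claw":1}]' 100
python3 - <<'E'
from h import *
mv([.5465,.063,.09],86.5)
a,c=snap('wrist','w7'); s,cs=snap('scene','s4'); t,ct=snap('top','t4')
cv2.imwrite('pics/z10.png',np.vstack([cv2.resize(s[140:240,220:400],(720,400),interpolation=cv2.INTER_CUBIC)]))
cv2.imwrite('pics/z11.png',cv2.resize(t[120:220,270:370],(600,600),interpolation=cv2.INTER_CUBIC))
E
```

```text
clock: 10.0
position: [0.5466, 0.0667, 0.1286]
tool_rot: [1.164, 1.568, 1.108]
force: [-0.1, -0.9, -3.0]
grip_width: 0.0202
t [ 0.0386 -0.0038  0.    ] |t| 0.039 w [ 0.26  0.05 -0.13] clock 10.0 q7 1.26 F [-0.1 -0.9 -3. ] grip 0.0202 pos [0.5466 0.0667 0.1286]
```

View pics/w7.png

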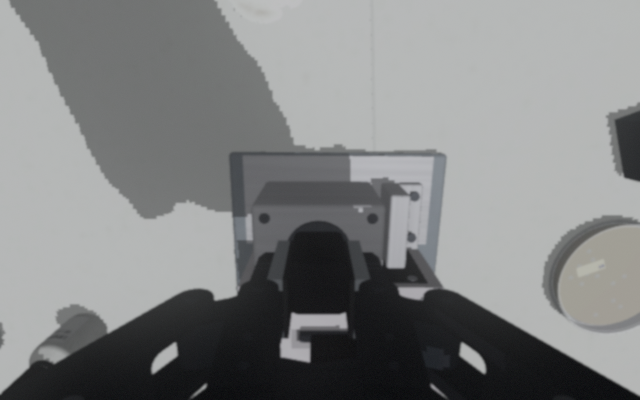

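View pics/z10.png

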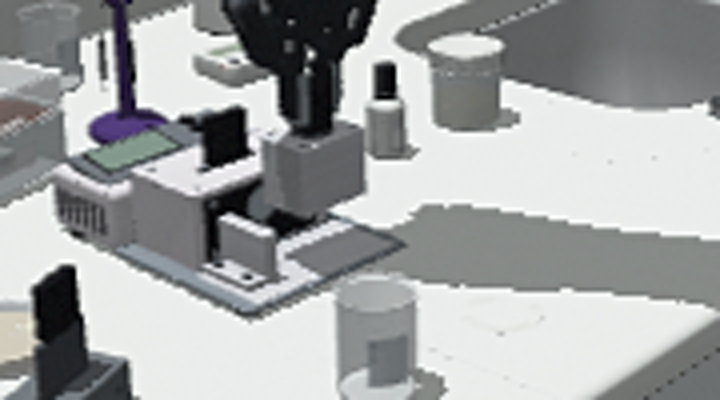

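Run:
```python
from h import *
a,c=load('w7')
cv2.imwrite('pics/z12.png',cv2.resize(cv2.convertScaleAbs(a[140:300,220:460],alpha=1.7,beta=0),None,fx=3.3,fy=3.3,interpolation=cv2.INTER_CUBIC))
```

```text
(no output)
```

View pics/z12.png

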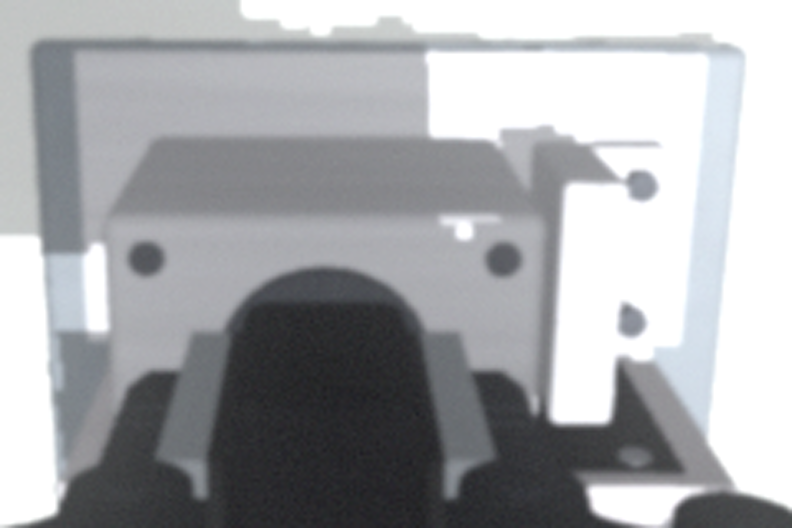

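Run:
```python
from h import *
a,c=load('w7'); g=lambda x,y:(x/3.3+220,y/3.3+140)
z=.1286-.0762+.05
S=[onz(c,*g(*q),z) for q in((147,258),(503,258),(108,217),(544,217))]
for q in S: print(q.round(4))
for i in(0,2):
    d=S[i+1]-S[i]; print('yaw',np.degrees(np.arctan2(-d[0],d[1])), np.linalg.norm(d),'mid',(S[i]+S[i+1])/2)
print('stop edge',onz(c,*g(565,185),.046).round(4),onz(c,*g(549,420),.046).round(4))
print(onz(c,*g(40,43),.01).round(4),onz(c,*g(738,47),.01).round(4))
p,R,s=tool();print(p.round(4),'jaw',np.degrees(np.arctan2(R[1,1],R[0,1])))
```

```text
[0.5285 0.044  0.1024]
[0.5312 0.0919 0.1024]
[0.5225 0.0394 0.1024]
[0.5258 0.0974 0.1024]
yaw -3.2132260124460794 0.047907523045578895 mid [0.52987955 0.06793736 0.1024    ]
yaw -3.212172921447476 0.058114552179764904 mid [0.5241427  0.06839162 0.1024    ]
stop edge [0.5372 0.1112 0.046 ] [0.5838 0.108  0.046 ]
[0.5109 0.0103 0.01  ] [0.5197 0.1539 0.01  ]
[0.546  0.0624 0.1287] jaw 86.48807973082168
```

```bash
python3 -m creep '[{"tx":0.015,"ty":0,"tz":0,"wx":0,"wy":0,"wz":0,"claw":1},{"tx":0.03,"ty":0,"tz":0,"wx":0,"wy":0,"wz":0,"claw":1},{"tx":0.038,"ty":0,"tz":0,"wx":0,"wy":0,"wz":0,"claw":1},{"tx":0.041,"ty":0,"tz":0,"wx":0,"wy":0,"wz":0,"claw":1},{"tx":0.042,"ty":0,"tz":0,"wx":0,"wy":0,"wz":0,"claw":1}]' 100
python3 - <<'E'
from h import *
mv([.5629,.0786,.0862],86.5)
E
```

```text
clock: 10.65
position: [0.5459, 0.0619, 0.0866]
tool_rot: [0.823, 1.571, 0.761]
force: [0.0, -0.9, -3.0]
grip_width: 0.0205
t [0.0004 0.0177 0.0159] |t| 0.024 w [-0.05  0.   -0.  ] clock 10.65 q7 1.25 F [ 0.  -0.9 -3. ] grip 0.0205 pos [0.5459 0.0619 0.0866]
```

```bash
python3 -m creep '[{"tx":0.0005,"ty":0,"tz":0,"wx":0,"wy":0,"wz":0,"claw":1},{"tx":0.001,"ty":0,"tz":0,"wx":0,"wy":0,"wz":0,"claw":1},{"tx":0.001,"ty":0,"tz":0,"wx":0,"wy":0,"wz":0,"claw":1}]' 100
python3 -m creep '[{"tx":0.0005,"ty":0,"tz":0,"wx":0,"wy":0,"wz":0,"claw":1},{"tx":0.001,"ty":0,"tz":0,"wx":0,"wy":0,"wz":0,"claw":1},{"tx":0.001,"ty":0,"tz":0,"wx":0,"wy":0,"wz":0,"claw":1}]' 100
```

```text
clock: 10.95
position: [0.5463, 0.0618, 0.0864]
tool_rot: [0.166, 1.57, 0.103]
force: [-1.7, -1.2, 3.8]
grip_width: 0.0202
clock: 11.25
position: [0.5467, 0.0617, 0.0863]
tool_rot: [0.144, 1.569, 0.082]
force: [-5.1, -1.3, 15.6]
grip_width: 0.0204
```

```bash
python3 -m creep '[{"tx":-0.0003,"ty":0.005,"tz":0.003,"wx":0,"wy":0,"wz":0,"claw":1},{"tx":-0.0003,"ty":0.01,"tz":0.006,"wx":0,"wy":0,"wz":0,"claw":1},{"tx":-0.0003,"ty":0.0145,"tz":0.008,"wx":0,"wy":0,"wz":0,"claw":1},{"tx":-0.0003,"ty":0.0145,"tz":0.008,"wx":0,"wy":0,"wz":0,"claw":1}]' 100
python3 - <<'E'
from h import *
mv([.5629,.0786,.0862],86.5)
E
```

```text
clock: 11.65
position: [0.5558, 0.0767, 0.0864]
tool_rot: [0.32, 1.568, 0.259]
force: [-0.1, 0.4, -2.5]
grip_width: 0.0207
t [0.0002 0.0023 0.0069] |t| 0.007 w [-0.01  0.13 -0.04] clock 11.65 q7 1.23 F [-0.1  0.4 -2.5] grip 0.0207 pos [0.5558 0.0767 0.0864]
```

Just off the surface, no side contact yet. Now creep into the corner.

```bash
python3 -m creep '[{"tx":0.0003,"ty":0.001,"tz":0.002,"wx":0,"wy":0,"wz":0,"claw":1},{"tx":0.0003,"ty":0.002,"tz":0.004,"wx":0,"wy":0,"wz":0,"claw":1},{"tx":0.0003,"ty":0.0025,"tz":0.006,"wx":0,"wy":0,"wz":0,"claw":1},{"tx":0.0003,"ty":0.0025,"tz":0.0065,"wx":0,"wy":0,"wz":0,"claw":1},{"tx":0.0003,"ty":0.0025,"tz":0.0065,"wx":0,"wy":0,"wz":0,"claw":1}]' 100
python3 - <<'E'
from h import *
mv([.5629,.0786,.0862],86.5)
E
```

```text
clock: 12.15
position: [0.5621, 0.0786, 0.0864]
tool_rot: [0.303, 1.569, 0.241]
force: [-4.5, -0.9, 8.5]
grip_width: 0.0205
t [0.0002 0.     0.0008] |t| 0.001 w [-0.02  0.08 -0.03] clock 12.15 q7 1.23 F [-4.5 -0.9  8.5] grip 0.0205 pos [0.5621 0.0786 0.0864]
```

```bash
python3 -m creep '[{"tx":-0.0003,"ty":0.001,"tz":0.001,"wx":0,"wy":0,"wz":0,"claw":1},{"tx":-0.0003,"ty":0.002,"tz":0.001,"wx":0,"wy":0,"wz":0,"claw":1},{"tx":-0.0003,"ty":0.002,"tz":0.001,"wx":0,"wy":0,"wz":0,"claw":1}]' 100
python3 - <<'E'
from h import *
mv([.5629,.0786,.0862],86.5)
E
```

```text
clock: 12.45
position: [0.5626, 0.0794, 0.0866]
tool_rot: [-1.609, 1.57, -1.671]
force: [-4.6, -6.0, 4.4]
grip_width: 0.0202
t [ 0.0004 -0.0008  0.0003] |t| 0.001 w [-0.06 -0.    0.06] clock 12.45 q7 1.23 F [-4.6 -6.   4.4] grip 0.0202 pos [0.5626 0.0794 0.0866]
```

```bash
python3 -m creep '[{"tx":0,"ty":0.001,"tz":0.001,"wx":0,"wy":0,"wz":0,"claw":1},{"tx":0,"ty":0.001,"tz":0.002,"wx":0,"wy":0,"wz":0,"claw":1},{"tx":0,"ty":0.001,"tz":0.002,"wx":0,"wy":0,"wz":0,"claw":1}]' 100
python3 - <<'E'
from h import *
mv([.5629,.0786,.0862],86.5)
E
```

```text
clock: 12.75
position: [0.5637, 0.0794, 0.0866]
tool_rot: [-2.314, 1.567, -2.377]
force: [-10.5, -4.7, 10.1]
grip_width: 0.0202
t [ 0.0004 -0.0008 -0.0007] |t| 0.001 w [-0.08 -0.14  0.15] clock 12.75 q7 1.23 F [-10.5  -4.7  10.1] grip 0.0202 pos [0.5637 0.0794 0.0866]
```

```bash
python3 -m creep '[{"tx":0,"ty":0.001,"tz":0.001,"wx":0,"wy":0,"wz":0,"claw":1},{"tx":0,"ty":0.0015,"tz":0.002,"wx":0,"wy":0,"wz":0,"claw":1},{"tx":0,"ty":0.0015,"tz":0.002,"wx":0,"wy":0,"wz":0,"claw":1},{"tx":0,"ty":0.0015,"tz":0.002,"wx":0,"wy":0,"wz":0,"claw":1}]' 100
python3 - <<'E'
from h import *
mv([.5629,.0786,.0862],86.5)
snap('wrist','w8'); s,c=snap('scene','s8')
cv2.imwrite('pics/z13.png',cv2.resize(s[140:240,220:400],(720,400),interpolation=cv2.INTER_CUBIC))
E
```

```text
clock: 13.15
position: [0.5638, 0.0794, 0.0866]
tool_rot: [-2.507, 1.563, -2.571]
force: [-17.9, -6.9, 17.4]
grip_width: 0.0203
t [ 0.0004 -0.0009 -0.0008] |t| 0.001 w [-0.12 -0.37  0.27] clock 13.15 q7 1.23 F [-17.9  -6.9  17.4] grip 0.0203 pos [0.5638 0.0794 0.0866]
```

View pics/w8.png

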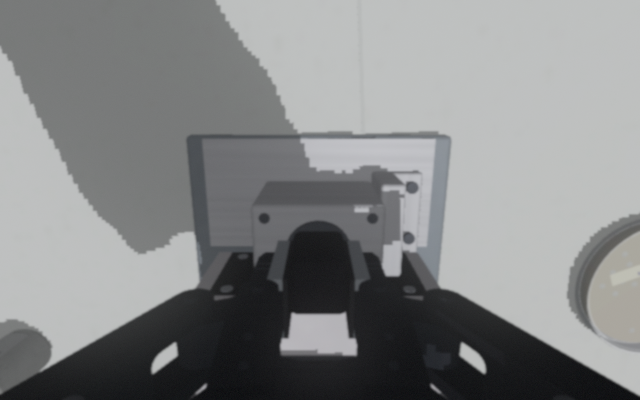

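View pics/z13.png

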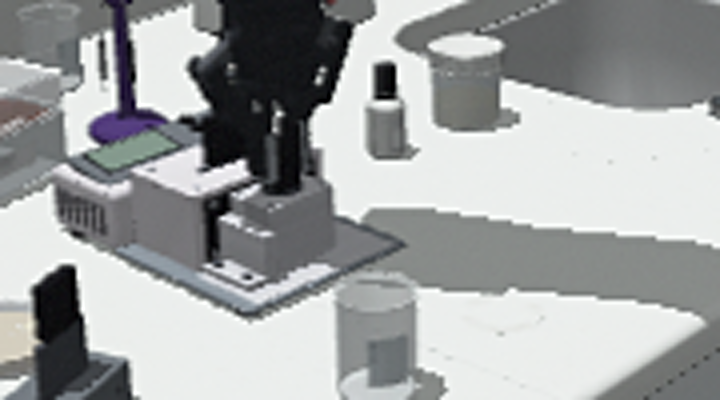

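```bash
python3 -m creep '[{"tx":-0.0007,"ty":0.002,"tz":0.002,"wx":0,"wy":0.2,"wz":0,"claw":1},{"tx":-0.0007,"ty":0.003,"tz":0.002,"wx":0,"wy":0.2,"wz":0,"claw":1},{"tx":-0.0007,"ty":0.003,"tz":0.002,"wx":0,"wy":0.2,"wz":0,"claw":1},{"tx":-0.0007,"ty":0.003,"tz":0.002,"wx":0,"wy":0.2,"wz":0,"claw":1}]' 100
python3 - <<'E'
from h import *
mv([.5629,.0786,.0862],86.5)
snap('wrist','w9')
mv([.5629,.0786,.0862],86.5)
a,c=load('w9')
cv2.imwrite('pics/z14.png',cv2.resize(cv2.convertScaleAbs(a[140:300,220:460],alpha=1.4,beta=0),None,fx=3.3,fy=3.3,interpolation=cv2.INTER_CUBIC))
E
```

```text
clock: 13.65
position: [0.5641, 0.0797, 0.0869]
tool_rot: [-2.608, 1.554, -2.673]
force: [-12.4, -13.1, 11.1]
grip_width: 0.0205
t [ 0.0007 -0.0012 -0.0011] |t| 0.002 w [-0.2  -0.81  0.48] clock 13.65 q7 1.23 F [-12.4 -13.1  11.1] grip 0.0205 pos [0.5641 0.0797 0.0869]
t [ 0.0007 -0.0012 -0.0011] |t| 0.002 w [-0.2  -0.82  0.48] clock 13.7 q7 1.23 F [-13.2 -12.7  11.3] grip 0.0202 pos [0.564  0.0797 0.0869]
```

View pics/z14.png

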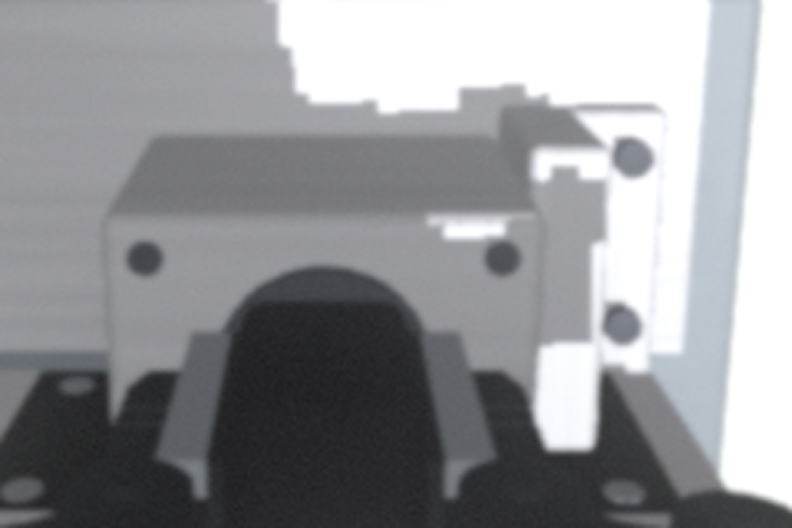

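```bash
python3 -m creep '[{"tx":-0.0007,"ty":0.0015,"tz":0.0015,"wx":-0.2,"wy":-0.5,"wz":0.4,"claw":1},{"tx":-0.0007,"ty":0.0025,"tz":0.002,"wx":-0.2,"wy":-0.8,"wz":0.5,"claw":1},{"tx":-0.0007,"ty":0.0025,"tz":0.002,"wx":-0.2,"wy":-0.8,"wz":0.5,"claw":1},{"tx":-0.0007,"ty":0.0025,"tz":0.002,"wx":-0.2,"wy":-0.8,"wz":0.5,"claw":1},{"tx":-0.0007,"ty":0.0025,"tz":0.002,"wx":-0.2,"wy":-0.8,"wz":0.5,"claw":1}]' 100
python3 - <<'E'
from h import *
a,c=load('w9'); g=lambda x,y:(x/3.3+220,y/3.3+140)
S=[onz(c,*g(*q),.06) for q in((145,258),(502,258),(105,215),(541,215))]
r=np.radians(-3.5);X=np.array([np.cos(r),np.sin(r)]);Y=np.array([-np.sin(r),np.cos(r)]);O=np.array([.58487,.07724])
for i in(0,2):
    d=S[i+1]-S[i]; m=((S[i]+S[i+1])/2)[:2]-O; print('yaw',np.degrees(np.arctan2(-d[0],d[1])),'reader xy',m@X,m@Y)
mv([.5629,.0786,.0862],86.5)
E
```

```text
clock: 14.2
position: [0.5639, 0.0796, 0.0868]
tool_rot: [-2.597, 1.564, -2.659]
force: [-13.2, -13.4, 5.3]
grip_width: 0.0204
yaw -3.4753312602317017 reader xy -0.0378022146104745 0.0010281161672989984
yaw -3.4980541896019313 reader xy -0.04384660155156646 0.0009606652298165629
t [ 0.0006 -0.001  -0.0009] |t| 0.002 w [-0.08 -0.31  0.19] clock 14.2 q7 1.23 F [-13.2 -13.4   5.3] grip 0.0204 pos [0.5639 0.0796 0.0868]
```

```bash
python3 -m creep '[{"tx":-0.0002,"ty":0.002,"tz":0.002,"wx":-0.1,"wy":-0.6,"wz":0.4,"claw":1},{"tx":-0.0002,"ty":0.0025,"tz":0.003,"wx":-0.1,"wy":-0.8,"wz":0.5,"claw":1},{"tx":-0.0002,"ty":0.0025,"tz":0.003,"wx":-0.1,"wy":-0.8,"wz":0.5,"claw":1},{"tx":-0.0002,"ty":0.0025,"tz":0.003,"wx":-0.1,"wy":-0.8,"wz":0.5,"claw":1},{"tx":-0.0002,"ty":0.0025,"tz":0.003,"wx":-0.1,"wy":-0.8,"wz":0.5,"claw":1},{"tx":-0.0002,"ty":0.0025,"tz":0.003,"wx":-0.1,"wy":-0.8,"wz":0.5,"claw":1}]' 100
python3 - <<'E'
from h import *
mv([.5629,.0786,.0862],86.5)
for i in range(8): snap('scene','s9')
mv([.5629,.0786,.0862],86.5)
s,c=load('s9')
cv2.imwrite('pics/z15.png',cv2.resize(s[140:290,180:400],(792,540),interpolation=cv2.INTER_CUBIC))
E
```

```text
clock: 14.8
position: [0.5638, 0.0793, 0.0865]
tool_rot: [0.74, 1.569, 0.678]
force: [-21.5, -12.1, 17.8]
grip_width: 0.0203
t [ 0.0003 -0.0008 -0.0008] |t| 0.001 w [-0.06  0.09 -0.08] clock 14.8 q7 1.23 F [-21.5 -12.1  17.8] grip 0.0203 pos [0.5638 0.0793 0.0865]
t [ 0.0003 -0.0008 -0.0008] |t| 0.001 w [-0.06  0.08 -0.08] clock 15.2 q7 1.23 F [-22.8 -11.7  18.1] grip 0.0202 pos [0.5637 0.0793 0.0865]
```

View pics/z15.png

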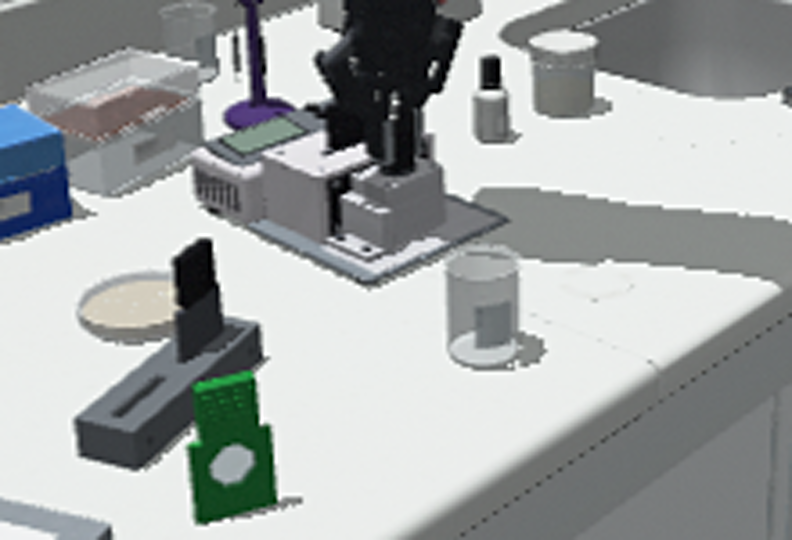

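```bash
python3 -m creep '[{"tx":-0.0008,"ty":0.002,"tz":0.002,"wx":-0.1,"wy":0,"wz":0,"claw":1},{"tx":-0.0008,"ty":0.0035,"tz":0.0028,"wx":-0.1,"wy":-0.3,"wz":0.2,"claw":1},{"tx":-0.0008,"ty":0.0045,"tz":0.0028,"wx":-0.1,"wy":-0.3,"wz":0.2,"claw":1},{"tx":-0.0008,"ty":0.0045,"tz":0.0028,"wx":-0.1,"wy":-0.3,"wz":0.2,"claw":1},{"tx":-0.0008,"ty":0.0045,"tz":0.0028,"wx":-0.1,"wy":-0.3,"wz":0.2,"claw":1},{"tx":-0.0008,"ty":0.0045,"tz":0.0028,"wx":-0.1,"wy":-0.3,"wz":0.2,"claw":1}]' 100
python3 - <<'E'
from h import *
mv([.5629,.0786,.0862],86.5)
for i in range(12): snap('wrist','w10')
mv([.5629,.0786,.0862],86.5)
a,c=load('w10')
cv2.imwrite('pics/z16.png',cv2.resize(cv2.convertScaleAbs(a[140:300,220:460],alpha=1.4,beta=0),None,fx=3.3,fy=3.3,interpolation=cv2.INTER_CUBIC))
E
```

```text
clock: 15.8
position: [0.5638, 0.0795, 0.0866]
tool_rot: [-1.551, 1.57, -1.614]
force: [-18.4, -19.7, 14.3]
grip_width: 0.0204
t [ 0.0004 -0.001  -0.0008] |t| 0.001 w [-0.1   0.    0.04] clock 15.8 q7 1.23 F [-18.4 -19.7  14.3] grip 0.0204 pos [0.5638 0.0795 0.0866]
t [ 0.0004 -0.001  -0.0008] |t| 0.001 w [-0.1   0.    0.04] clock 16.4 q7 1.23 F [-18.3 -20.6  13.6] grip 0.0205 pos [0.5638 0.0796 0.0866]
```

View pics/z16.png

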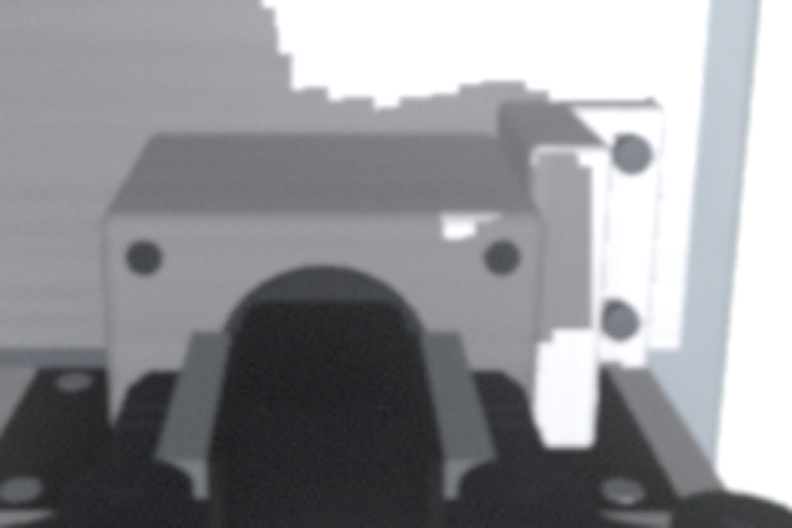

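Run:
```python
from h import *
mv([.5629,.0786,.0862],86.5)
bot.job_done()
```

```text
t [ 0.0004 -0.001  -0.0008] |t| 0.001 w [-0.1   0.    0.04] clock 16.4 q7 1.23 F [-18.3 -20.6  13.6] grip 0.0205 pos [0.5638 0.0796 0.0866]
the job is handed in; nothing more can be done
```

I put the filter slide into the reader's slot, then set the reference block in the corner. I handed the job in at 16.4 s, still gripping the block pressed against both stops. `job_done()` gives no verdict, so this rests on my own checks.

- **Filter slide:** It went in freely until a firm stop (46 N), with the gripper within 1 mm of the height I expected for fully seated. I then let go. The pictures show its tab upright in the slot, but I did not measure the shoulder gap.
- **Block seating:** The wrist picture 2.7 s before hand-in put the tile face within about 0.2 mm of the head. The block's angle matched the reader's to within 0.1°. The same picture put the block about 1 mm towards the side stop, which I take as camera calibration error.
- **Hold at hand-in:** The arm pressed about 18 N towards the head and 20 N towards the side stop, steady over the last 0.6 s. It also pressed down with about 14 N and was upright to 0.1°. I could not read the spring pin or the two contact forces separately. Allowing for friction, I estimate at least 3 N on the head and 10 N on the side stop.
- **Other things:** I never touched the blank slide, the green look-alike or the bystanders, and the ones in view in the last scene picture look unmoved.

None of these checks failed.

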